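Hold the self-closing cutlery tray open at the refill mark

ROBOT

A 6-joint arm with a two-finger parallel gripper is mounted at the origin on the work surface. World frame = base frame: x ahead of the robot, y to its left, z up, the work surface at z = 0. Lengths are in m, angles in rad, forces in N, time in s.
With the tool pointing down it reaches from about 0.325 to 0.775 m from the base axis. Payload 5.5 kg.
Tool frame: the origin (TCP) lies between the finger pads; the fingertips stand 22 mm ahead of it and the grasp point (between the pads) lies 3 mm ahead of it (arm.tcp_to_tips is the distance from the TCP to the fingertips, in m); z points along the fingers, y is the line along which they close (so a half turn about z gives the same grasp; the last joint's range is limited). The gripper opens to 88 mm and grips with 3 to 60 N. Pads are 20 mm wide; open, the fingers measure 115 mm over their backs; the gripper's body (75 mm by 178 mm) begins 61 mm behind the grasp point.
Start: joints at [1.107, 0.091, 1.231, -0, 1.82, -0.057], TCP at [0.237, 0.551, 0.245] pointing down, gripper open.
Joint ranges: [-2.87, 2.87], [-0.86, 2.18], [0.17, 2.46], [-1.51, 4.65], [0.06, 2.69], [-2.65, 2.65]. Speed limits (rad/s): [2.57, 2.57, 3.01, 3.14, 3.14, 3.14].

INTERFACE

Orientations are given as a unit quaternion [x, y, z, w].
In Python, from bench import arm, vision, readout gives the robot as it stands. Calls block until the motion is done:
- arm.reach(position, orientation): joint-space move of the TCP to a pose.
- arm.servo_line(position, speed=0.15, orientation=None): straight line of the TCP; orientation=None keeps the orientation; speed is the mean speed in m/s.
- arm.move_joints(angles): joint-space move.
- arm.open_jaws() and arm.close_gripper(squeeze=None): open the fingers fully, or close them until they stop; squeeze is the grip in N (None keeps the last).
- arm.wait(seconds).
- arm.ik(position, orientation): joint angles nearest the present ones, or None.
- vision.grab_frame(name): name is "side" or "top" or "wrist"; returns a dict with "pixels" (480x640x3 uint8, blue, green, red), "mtx" (3x3 intrinsics, pixels), "R" (3x3) and "t" (3): a world point X has camera coordinates R X + t. Camera axes: x right, y down, z forward; pixel columns grow to the right and rows downward; lengths in m; the calibration is good to about 2 mm. The wrist camera is an equidistant fisheye: a pixel r from the principal point sees the ray r / f radians off the axis. A picture is of the moment at which its call begins. There is no depth.
A pose or a line that the arm cannot do raises arm.Unreachable and nothing moves.
- arm.sign_off(): hands the job in; it is judged then, once.
Readings, each from a call of its own:
- readout.get_t(): time.
- readout.get_joint_pos(): joint angles.
- readout.get_joint_vel(): joint speeds.
- readout.get_effort(): joint torques, N m.
- readout.get_eef_pos(): TCP position.
- readout.get_tcp_rot(): TCP orientation.
- readout.get_ft_force(): force on the tool from outside, world axes, zero at the start.
- readout.get_ft_torque(): the same for the moment, N m.
- readout.get_opening(): finger opening in m.
- readout.get_finger_force(): force on a finger pad.
Only numpy, scipy, OpenCV 4.12 (cv2) and the standard library are available. Lean on these libraries where they do the work, as an engineer would, in place of code of your own. Each camera call takes 0.05 s, during which the arm holds its last target. There are 200 camera calls.

TASK

The cutlery tray is about to be refilled: first, with the tray still shut, hang the white saddle-shaped sign over the rail, between the posts, and let go of it so that it hangs there by itself. Then pull the spring-return cutlery tray out by its bar until its pointer is level with the black marker on the side bar, and finish while holding it there with the gripper, since it shuts when released. Leave everything else on the counter where it is.

Things in the scene. Friction and masses are not known exactly. Their poses are not given: they have to be found in the camera images.
- sign_center (a point): Centre of the white folded plastic saddle sign (loose, 120 g, 3 mm sheet): inverted U, 90 mm long (its y), 85 mm high; flat top 42.5 mm above this point, foot 42.5 mm below. From 36 mm above the foot to the top two upright cheeks, 28 mm wide outside (its x), 22 inside; below, they splay to 68 mm at the foot. Open underneath and at the ends. Grasp across the cheeks, 15 to 25 mm below the top.
- rail_mid (a point): Middle of the axis of a fixed steel rail: level round bar 12 mm thick along this frame's y, 250 mm long between two posts, axis 160 mm above the counter. The sign hung over it has its length along the bar and its centre about 34 mm below this point.
- tray_grip (a point): Centre of the tray's level pull bar: 10 mm thick (this frame's x), 110 mm long (y), 14 mm high, 75 mm above the counter, 45 mm clear of the tray's front panel, on 10 mm wide stand-offs at its ends; open above and below. The tray slides out along this frame's -x from a fixed steel box 170 mm wide, 200 deep, 100 high.
- tray (a joint): How far the tray is pulled out, m: 0 shut, 0.15 end stop. A spring draws it shut: about 5 N at shut, rising by 9 N per 100 mm.
- tray_pointer (a point): Tip of the pointer: a steel tab 5 mm thick that sticks out sideways (-y) from the tray's front panel and travels with the tray. Same axes as tray_grip.
- mark (a point): Middle of the upright black fin, 5 mm thick, of the marker clip fixed on the low side bar (26 mm high) that runs forward from the box on the tray's -y side; 10 mm beside the pointer's path. Same axes as tray_grip: the pointer is at the mark when both have the same x in this frame.
- squeeze_bottle: Leave alone: yellow squeeze bottle with white cap, 56 mm across, 170 mm tall, behind the middle of the counter; origin at the centre of its foot.
- spice_jar: Leave alone: amber jar, 54 mm across, 90 mm tall, in the middle between box and rail; origin at the centre of its foot.
- place_card: Leave alone: small folded paper place card, 70 mm long, 44 mm high, a plain inverted V with a sharp ridge; not the sign; origin at the centre of its foot.
- bowl: Leave alone: white bowl, 110 mm across, 45 mm high, standing under the rail; origin at the centre of its foot.
- shaker: Leave alone: steel shaker, 40 mm across, 80 mm tall, at the back of the cutlery box's top; origin at the centre of its foot.
- plate: Leave alone: white plate, 150 mm across, 18 mm high, at the back; origin at the centre of its foot.
- mug: Leave alone: white mug, 80 mm across, 90 mm tall, far to the right; origin at the centre of its foot.
- sign: The sign itself; origin at the centre of its foot, 42.5 mm below sign_center, same axes.
- rail: The rail itself; origin on the counter under rail_mid, same axes.
Not all that is in view belongs to the job. What is shaped like the sign but blue or brown is not meant.

How it is judged:
On the way, in this order (a step that is already met when the one before it is completed fails the run):
1. the sign hangs over the rail by itself, let go, with the tray still shut (x of sign_center in the frame of rail_mid between -0.012 and 0.012 m and y of sign_center in the frame of rail_mid between -0.075 and 0.075 m and z of sign_center in the frame of rail_mid between -0.042 and -0.026 m and angle between sign_center's own z axis and vertical below 0.3 rad and contact force between the fingers and sign below 0.2 N and contact force between sign and rail above 0.3 N and value of joint tray below 0.012 m), for 0.3 s.
2. the tray is pulled out to the mark (x of tray_pointer in the frame of mark between -0.008 and 0.008 m and contact force between the fingers and tray above 3 N), for 0.2 s.
At the end, for the whole second after the job is handed in: Fingers hold the tray still, pointer within 8 mm of the mark along the slide, nothing propping it. The sign hangs on the rail alone, untouched: centre within 12 mm across and 75 mm along of the bar's middle, 26 to 42 mm below it, tilted under 0.3 rad (all of step 2 and x of sign_center in the frame of rail_mid between -0.012 and 0.012 m and y of sign_center in the frame of rail_mid between -0.075 and 0.075 m and z of sign_center in the frame of rail_mid between -0.042 and -0.026 m and angle between sign_center's own z axis and vertical below 0.3 rad and contact force between each of the fingers, tray and sign below 0.2 N and contact force between sign and rail above 0.3 N and linear speed of sign below 0.03 m/s and velocity of joint tray between -0.01 and 0.01 m/s); the arm keeps its last pose, push and grip.
It fails at once if another thing on the counter shifted by more than 30 mm (distance of any of squeeze_bottle, spice_jar, place_card, bowl, shaker, plate, mug from where it was at the start of the episode above 0.03 m).
It also fails if it takes over 54 s, if anything falls off the work surface, if the arm or the gripper's body presses on something with over 40 N, if the wrist force passes 120 N, or if a joint passes its speed limit or range.

## Working session

There is one attempt and no reset: what is moved stays moved. The work goes in short steps, each a Python script; the robot and the scene stay as the last script left them, time stands still between calls to the robot, and variables do not carry over. Pictures are saved under pics/ and viewed, at most 10 in all, crops included, and the job is handed in when it is done.

```bash
mkdir -p pics; ls; python3 - <<'E'
from bench import arm, vision, readout
import cv2,numpy as np
for n in ("side","top","wrist"):
    f=vision.grab_frame(n); cv2.imwrite(f"pics/{n}0.png",f["pixels"]); np.savez(f"{n}0.npz",**f)
    print(n,f["mtx"].round(1).tolist(),f["R"].round(3).tolist(),f["t"].round(3).tolist())
print(readout.get_tcp_rot(),readout.get_t())
E
```

```text
pics
side [[618.9, 0.0, 316.3], [0.0, 618.9, 245.3], [0.0, 0.0, 1.0]] [[0.847, -0.531, 0.018], [-0.378, -0.626, -0.683], [0.374, 0.571, -0.731]] [-0.543, 0.215, 1.342]
top [[616.3, 0.0, 324.3], [0.0, 616.3, 244.6], [0.0, 0.0, 1.0]] [[0.01, -1.0, 0.004], [-0.98, -0.011, -0.197], [0.197, -0.002, -0.98]] [-0.139, 0.582, 1.545]
wrist [[371.6, 0.0, 321.4], [0.0, 371.6, 244.0], [0.0, 0.0, 1.0]] [[0.395, 0.919, -0.002], [0.891, -0.383, 0.244], [0.223, -0.098, -0.97]] [-0.599, -0.03, 0.39]
[ 2.01987545e-01  9.79387796e-01 -7.31688112e-04 -2.01537905e-04] 0.15
```

View pics/top0.png

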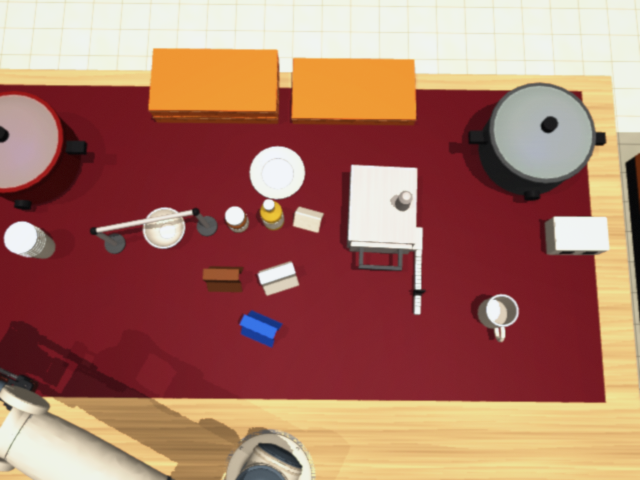

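View pics/side0.png

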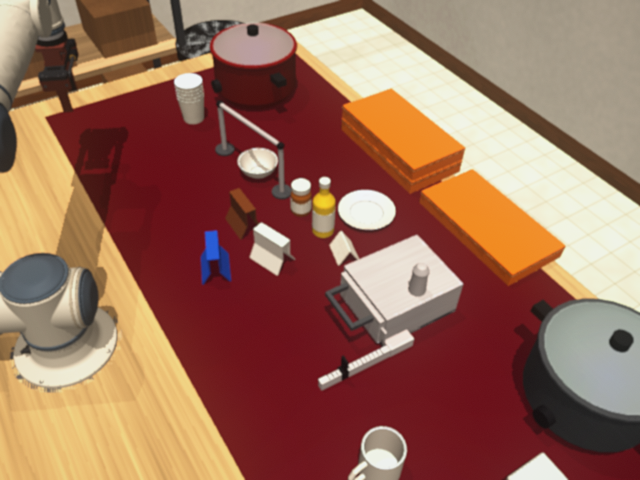

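Top view: the white sign is at about (278,278) and has a flat top. The other candidates are the place card (308,219, sharp ridge, smaller), the brown saddle (222,278) and the blue saddle (260,327). The rail runs (94,231)–(196,212), the tray bar is at (380,268) and the black marker at (418,292). The white flat-topped one fits the description, so I'll confirm it in a crop.

```bash
cat > h.py <<'E'
import numpy as np, cv2
def ray(f,uv):
    K,R,t=f["mtx"],f["R"],f["t"]
    d=R.T@np.linalg.solve(K,[uv[0],uv[1],1.]); return -R.T@t,d/np.linalg.norm(d)
def plane(f,uv,z):
    c,d=ray(f,uv); return c+d*(z-c[2])/d[2]
def proj(f,X):
    p=f["R"]@np.asarray(X)+f["t"]; q=f["mtx"]@p; return q[:2]/q[2]
def tri(fs,uvs):
    A=np.zeros((3,3));b=np.zeros(3)
    for f,uv in zip(fs,uvs):
        c,d=ray(f,uv);P=np.eye(3)-np.outer(d,d);A+=P;b+=P@c
    return np.linalg.solve(A,b)
E
python3 - <<'E'
import cv2,numpy as np
from h import *
T=dict(np.load("top0.npz"));S=dict(np.load("side0.npz"))
a=T["pixels"][195:325,205:435]; b=S["pixels"][210:290,220:310]
a=cv2.resize(a,None,fx=3.4,fy=3.4,interpolation=cv2.INTER_CUBIC)[:, :782]
b=S["pixels"][215:395,200:430]; b=cv2.resize(b,(0,0),fx=3.4,fy=3.4)
cv2.imwrite("pics/cropT.png",a)
cv2.imwrite("pics/cropS.png",cv2.resize(S["pixels"][210:400,190:430],(0,0),fx=3.1,fy=3.1,interpolation=cv2.INTER_CUBIC))
for n,uv,z in [("railL",(94,231),.16),("railR",(196,212),.16),("sign",(278,270),.085),("bar",(380,268),.075),("markfoot",(418,292),.03)]:
    print(n,plane(T,uv,z).round(3))
E
```

```text
railL [0.591 0.429 0.16 ]
railR [0.641 0.183 0.16 ]
sign [ 0.511 -0.017  0.085]
bar [ 0.521 -0.276  0.075]
markfoot [ 0.466 -0.379  0.03 ]
```

View pics/cropT.png

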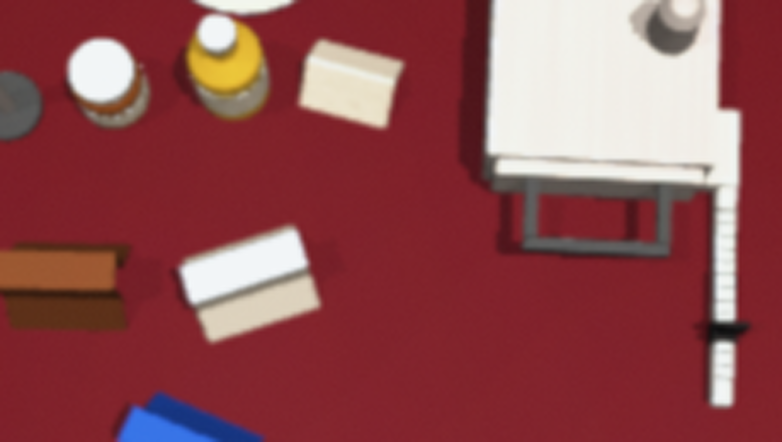

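View pics/cropS.png

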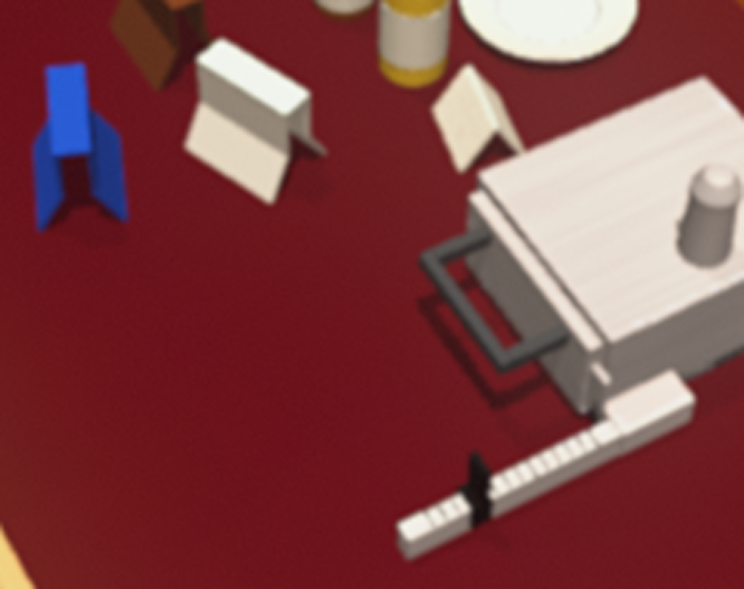

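The crops confirm it: the white sign has a flat top and upright cheeks that splay below, while the place card is a plain sharp V. In the side crop the pointer tab is at full-image pixel ≈(384,330) and the black fin at ≈(344,367).

```bash
python3 - <<'E'
import cv2,numpy as np
from h import *
T=dict(np.load("top0.npz"));S=dict(np.load("side0.npz"))
sat=lambda f:cv2.cvtColor(f["pixels"],cv2.COLOR_BGR2HSV)
# sign top face (brightest white) in both views
for n,f,(x0,y0,x1,y1) in [("T",T,(250,255,305,300)),("S",S,(245,218,297,260))]:
    h=sat(f)[y0:y1,x0:x1]
    for v in (190,215,232):
        m=((h[...,1]<35)&(h[...,2]>v)).astype(np.uint8)
        cs,_=cv2.findContours(m,cv2.RETR_EXTERNAL,cv2.CHAIN_APPROX_NONE)
        if not cs: continue
        c=max(cs,key=cv2.contourArea); r=cv2.minAreaRect(c); 
        P=np.array([plane(f,p+np.array([x0,y0]),.085) for p in cv2.boxPoints(r)])
        e=np.linalg.norm(np.diff(P[[0,1,2]],axis=0),axis=1)
        i=np.argmax(e); d=P[i+1]-P[i]
        print("sign",n,v,P.mean(0).round(4),e.round(3),np.degrees(np.arctan2(d[1],d[0])).round(1))
# rail line top
def railpts(f,cols,ln,w=7):
    out=[]
    g=f["pixels"][...,1].astype(float)
    for c in cols:
        y=ln[0][1]+(c-ln[0][0])*(ln[1][1]-ln[0][1])/(ln[1][0]-ln[0][0])
        r=np.arange(int(y)-w,int(y)+w+1); v=g[r,c]-g[r,c].min(); v[v<60]=0
        if v.sum()>0: out.append((c,(r*v).sum()/v.sum()))
    return np.array(out,float)
pt=railpts(T,range(100,140),((94,231),(196,212)))
ps=railpts(S,range(226,240),((221,105),(281,146)),5)
kt=np.polyfit(*pt.T,1); print("T fit",kt,np.polyval(kt,[94,196]), "resid",np.std(pt[:,1]-np.polyval(kt,pt[:,0])))
ks=np.polyfit(*ps.T,1); print("S fit",ks,np.polyval(ks,[221,281]))
for n,a,b in [("end L",(94,np.polyval(kt,94)),(221,np.polyval(ks,221))),("end R",(196,np.polyval(kt,196)),(281,np.polyval(ks,281)))]:
    print(n,tri([T,S],[a,b]).round(4),plane(T,a,.16).round(4),plane(S,b,.16).round(4))
# bottle cap, mark, pointer, bar ends
print("bottle",tri([T,S],[(268,204),(324,183)]).round(3))
A=lambda p:(205+p[0]/3.4,195+p[1]/3.4); B=lambda p:(190+p[0]/3.1,210+p[1]/3.1)
for n,a,b in [("bar-y end",(665,250),(502,366)),("bar+y end",(528,244),(424,258)),("fin",(722,329),(479,490)),("sidebar end",(722,405),(398,525))]:
    print(n,tri([T,S],[A(a),B(b)]).round(4))
print("pointer", [plane(S,B((602,375)),z).round(4) for z in (.04,.06,.075)])
print("box front corners top", plane(T,A((487,155)),.1),plane(T,A((714,165)),.1))
print("shaker",plane(T,(406,197),.18))
E
```

```text
sign T 190 [ 0.504  -0.0121  0.085 ] [0.09 0.03] -70.6
sign T 215 [ 0.5038 -0.0126  0.085 ] [0.088 0.028] -70.6
sign T 232 [ 0.5036 -0.0123  0.085 ] [0.087 0.026] -70.6
sign S 190 [ 0.5045 -0.0121  0.085 ] [0.032 0.097] -71.6
sign S 215 [ 0.5049 -0.0124  0.085 ] [0.029 0.093] -71.2
sign S 232 [ 0.5049 -0.0119  0.085 ] [0.027 0.092] -71.6
T fit [-2.01016622e-01  2.49529891e+02] [230.63432818 210.13063278] resid 0.22966196330621916
S fit [  0.68371965 -46.92278452] [104.17925806 145.20243704]
end L [0.5949 0.4289 0.1576] [0.5917 0.4288 0.16  ] [0.5964 0.4249 0.16  ]
end R [0.6457 0.1825 0.1619] [0.646  0.1829 0.16  ] [0.6471 0.1846 0.16  ]
bottle [0.663 0.007 0.159]
bar-y end [ 0.5202 -0.329   0.0747]
bar+y end [ 0.5234 -0.2259  0.0786]
fin [ 0.4686 -0.3785  0.0298]
sidebar end [ 0.4083 -0.3758  0.0349]
pointer [array([ 0.5913, -0.3522,  0.04  ]), array([ 0.5813, -0.3626,  0.06  ]), array([ 0.5737, -0.3703,  0.075 ])]
box front corners top [ 0.58613311 -0.19387886  0.1       ] [ 0.58037358 -0.36307464  0.1       ]
shaker [ 0.67957456 -0.33111361  0.18      ]
```

The sign measures 88×28 mm at (0.504,-0.012), the same in both views. The rail span is 0.252 m at z≈0.16. The bar is 0.104 m long at z≈0.076. All of these match the given sizes, so I'll grasp the sign and carry it above the rail.

```bash
cat >> h.py <<'E'
def down(yaw):  # tool down, closing line at yaw (rad)
    p=(yaw+np.pi/2)/2; return [np.cos(p),np.sin(p),0.,0.]
E
python3 - <<'E'
from bench import arm, vision, readout
from h import *
q=down(np.radians(19)); 
arm.reach([.504,-.0123,.16],q); 
arm.servo_line([.504,-.0123,.068],.12)
arm.close_gripper(12); print("open",readout.get_opening(),readout.get_finger_force())
arm.servo_line([.504,-.0123,.275],.2)
q2=down(np.radians(12.3))
arm.reach([.6195,.306,.275],q2)
print(readout.get_opening(),readout.get_eef_pos(),readout.get_t())
for n in("top","side","wrist"):
    f=vision.grab_frame(n); np.savez(f"{n}1.npz",**f)
    if n=="wrist": cv2.imwrite("pics/w1.png",f["pixels"])
    if n=="side": cv2.imwrite("pics/s1.png",cv2.resize(f["pixels"][20:220,150:350],(0,0),fx=3,fy=3,interpolation=cv2.INTER_CUBIC))
E
```

```text
open 0.02785864894452617 11.998734273947775
0.02774855493389477 [0.61973593 0.30476757 0.27542001] 6.7167
```

View pics/w1.png

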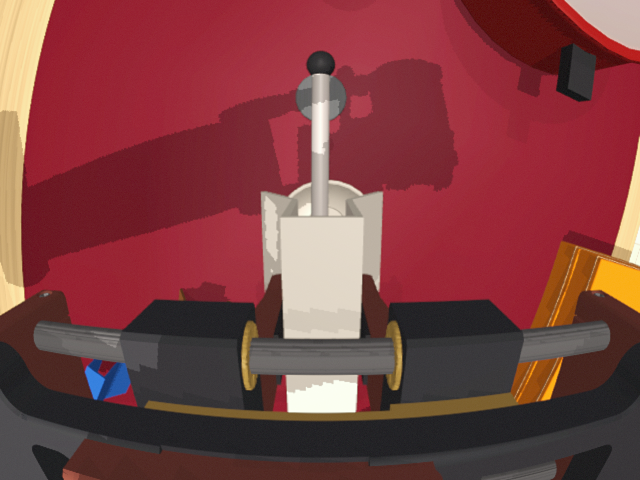

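View pics/s1.png

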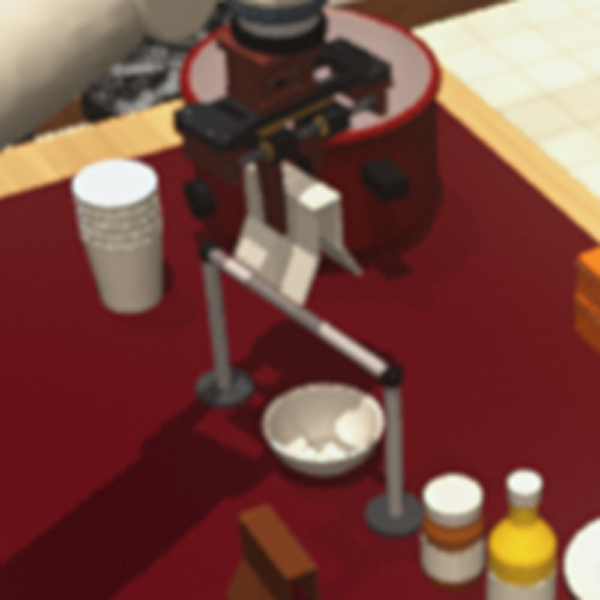

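Wrist view: the sign is held squarely over the rail, which is a near-vertical line at column ≈320, rows 75–215. The side view shows the sign above the bar. I'll refine the rail line from the wrist frame, then lower.

```bash
cat >> h.py <<'E'
def fray(f,uv):
    K,R,t=f["mtx"],f["R"],f["t"]; x=np.array([(uv[0]-K[0,2])/K[0,0],(uv[1]-K[1,2])/K[1,1]])
    th=np.linalg.norm(x); d=R.T@np.array([*(x/th*np.sin(th)),np.cos(th)]); return -R.T@t,d
def fplane(f,uv,z):
    c,d=fray(f,uv); return c+d*(z-c[2])/d[2]
E
python3 - <<'E'
from bench import readout
from h import *
from scipy.spatial.transform import Rotation as Ro
W=dict(np.load("wrist1.npz")); g=W["pixels"][...,1].astype(float)
P=[]
for r in range(126,178):
    v=g[r,300:342]; i=np.where(v>80)[0]; P.append(fplane(W,(300+(i.min()+i.max())/2,r),.162)); 
P=np.array(P); print(i.min()+300,i.max()+300,"width m",np.linalg.norm(fplane(W,(300+i.min(),177),.16)-fplane(W,(301+i.max(),177),.16)))
k=np.polyfit(P[:,1],P[:,0],1); print("dx/dy",k[0],"closing yaw deg",np.degrees(np.arctan(-k[0])),"x at y=.306",np.polyval(k,.306),"y range",P[:,1].min(),P[:,1].max())
# sign's near-end top edge centre at its height, from the wrist camera: top z = .275+.017
a=fplane(W,(282,217),.292);b=fplane(W,(364,217),.292);print("sign top end",a,b,np.linalg.norm(a-b),(a+b)/2)
p=readout.get_eef_pos();R=Ro.from_quat(readout.get_tcp_rot()).as_matrix();print(p,R[:,1],R[:,2])
E
```

```text
311 328 width m 0.012377090719857077
dx/dy -0.20558509893433233 closing yaw deg 11.617294203181167 x at y=.306 0.6176130825263311 y range 0.35144571436853217 0.3856836374873593
sign top end [0.59740291 0.34401975 0.292     ] [0.62470935 0.34993323 0.292     ] 0.027939417284746883 [0.61105613 0.34697649 0.292     ]
[0.61983541 0.30443481 0.27595875] [0.97745883 0.21112266 0.00120734] [ 1.18791703e-03  2.18829931e-04 -9.99999270e-01]
```

```bash
python3 - <<'E'
from bench import arm, vision, readout
from h import *
q=down(np.radians(12.0)); x,y=.6178,.306
arm.servo_line([x,y,.255],.1,q)
for z in (.215,.18,.165,.155):
    arm.servo_line([x,y,z],.08); print(z,readout.get_eef_pos().round(4),readout.get_ft_force().round(2),round(readout.get_opening(),4))
arm.wait(.2); f0=readout.get_ft_force(); print(f0.round(2),readout.get_eef_pos().round(4))
for n in("side",):
    f=vision.grab_frame(n); cv2.imwrite("pics/s2.png",cv2.resize(f["pixels"][60:210,190:340],(0,0),fx=3.5,fy=3.5,interpolation=cv2.INTER_CUBIC))
print(readout.get_t())
E
```

```text
0.215 [0.6178 0.306  0.2153] [ 0.13  0.52 -0.49] 0.0279
0.18 [0.6176 0.3059 0.1794] [-0.46 -0.15 -1.3 ] 0.0279
0.165 [0.6174 0.3058 0.1638] [-0.74 -1.41 -0.91] 0.0278
0.155 [0.6174 0.3059 0.154 ] [-0.55 -0.2  -1.04] 0.0279
[-0.51  0.42 -0.42] [0.6179 0.306  0.1554]
9.3083
```

View pics/s2.png

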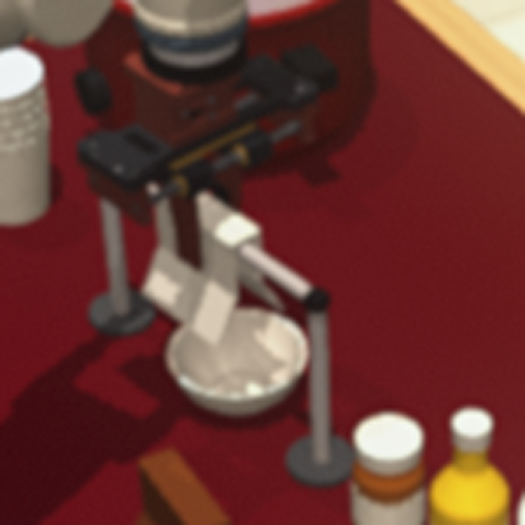

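The cheeks straddle the rail with no side force. Lowering the last 2 mm, releasing, and checking.

```bash
python3 - <<'E'
from bench import arm, vision, readout
from h import *
x,y=.6178,.306
arm.servo_line([x,y,.1525],.05); arm.open_jaws(); arm.wait(.3)
arm.servo_line([x,y,.29],.15)
th=np.radians(-2.1); q=down(th); e=np.array([np.cos(th),np.sin(th)])
bar=np.array([.5218,-.2772]); p=bar-.016*e
arm.reach([*p,.2],q); print(readout.get_eef_pos().round(4),readout.get_t())
f={}
for n in("top","side","wrist"):
    f[n]=vision.grab_frame(n); np.savez(f"{n}2.npz",**f[n])
S,W=f["side"]["pixels"],f["wrist"]["pixels"]
a=cv2.resize(S[80:180,200:300],(400,400),interpolation=cv2.INTER_CUBIC)
b=cv2.resize(W,(533,400))[:, 60:460]
cv2.imwrite("pics/c3.png",np.hstack([a,b]))
E
```

```text
[ 0.5064 -0.2759  0.2002] 14.1
```

View pics/c3.png

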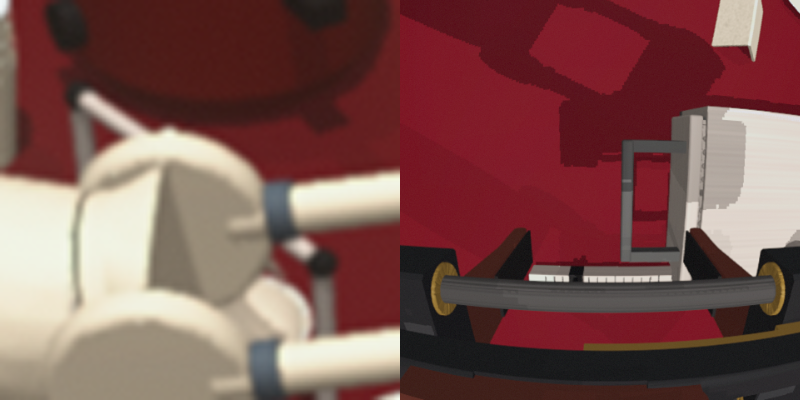

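The arm blocks the side view of the rail. In the wrist view (right), the bar is at full-image ≈(346,168–314) and the fin at ≈(284,328). I'll check the sign numerically in the top view, and measure the bar and fin from the wrist view.

```bash
python3 - <<'E'
from h import *
T=dict(np.load("top2.npz"));T0=dict(np.load("top0.npz"));W=dict(np.load("wrist2.npz"))
pr=proj(T,[.6178,.306,.1685]); print("expected sign px",pr)
x0,y0=int(pr[0])-45,int(pr[1])-30
h=cv2.cvtColor(T["pixels"],cv2.COLOR_BGR2HSV)[y0:y0+60,x0:x0+90]
for v in(215,235):
    m=((h[...,1]<40)&(h[...,2]>v)).astype(np.uint8)
    c=max(cv2.findContours(m,cv2.RETR_EXTERNAL,cv2.CHAIN_APPROX_NONE)[0],key=cv2.contourArea)
    r=cv2.minAreaRect(c);P=np.array([plane(T,p+np.array([x0,y0]),.1685) for p in cv2.boxPoints(r)])
    print(v,P.mean(0).round(4),np.linalg.norm(np.diff(P[:3],axis=0),axis=1).round(3))
cv2.imwrite("pics/c4.png",np.hstack([cv2.resize(T["pixels"][y0-10:y0+70,x0-5:x0+95],(400,320),interpolation=cv2.INTER_CUBIC),cv2.resize(W["pixels"][150:350,230:430],(400,320),interpolation=cv2.INTER_CUBIC)]))
a=fplane(W,(346,172),.082);b=fplane(W,(346,308),.082);print("bar ends",a.round(4),b.round(4))
g=W["pixels"].astype(int)
for r in (200,240,280):
    row=g[r,320:380];m=row[:,2]-row[:,1]; print(r,''.join('#' if k<45 else '.' for k in m),fplane(W,(346,r),.082).round(4))
print("fin top?",fplane(W,(284,328),.05).round(4),fplane(W,(284,328),.03).round(4))
E
```

```text
expected sign px [144.13650457 219.93741334]
215 [0.617  0.3072 0.1685] [0.218 0.035]
235 [0.6181 0.3064 0.1685] [0.088 0.026]
bar ends [ 0.5254 -0.2248  0.082 ] [ 0.5235 -0.3264  0.082 ]
200 ..................###############........................... [ 0.5249 -0.2445  0.082 ]
240 ..................##############............................ [ 0.5243 -0.2733  0.082 ]
280 .................##############............................. [ 0.5238 -0.3037  0.082 ]
fin top? [ 0.471  -0.3582  0.05  ] [ 0.4684 -0.3683  0.03  ]
```

View pics/c4.png

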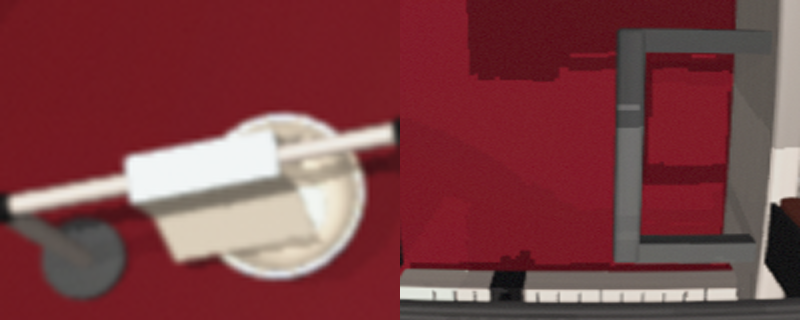

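The sign hangs on the rail at (0.618,0.306): left half of the picture, 88×26 mm top, aligned with the bar. The bar's x is ≈0.523 (right half). Now I'll grip the bar and pull.

```bash
python3 - <<'E'
from bench import arm, vision, readout
from h import *
th=np.radians(-2.1); e=np.array([np.cos(th),np.sin(th)])
bar=np.array([.523,-.2772]); p=bar-.016*e
arm.servo_line([*p,.078],.12); print(readout.get_ft_force().round(1))
arm.close_gripper(35); print(readout.get_opening(),readout.get_finger_force(),readout.get_ft_force().round(1),readout.get_eef_pos().round(4))
arm.servo_line([*(bar-.1*e),.078],.06); arm.wait(.3)
print(readout.get_opening(),readout.get_ft_force().round(1),readout.get_eef_pos().round(4),readout.get_t())
for n in("top","side","wrist"):
    f=vision.grab_frame(n); np.savez(f"{n}3.npz",**f)
    if n=="side": a=cv2.resize(f["pixels"][290:410,300:430],(0,0),fx=4,fy=4,interpolation=cv2.INTER_CUBIC)
    if n=="top": b=f["pixels"][225:345,375:440]; b=cv2.resize(b,(0,0),fx=4,fy=4,interpolation=cv2.INTER_CUBIC)
cv2.imwrite("pics/c5.png",np.hstack([a,b])); print(a.shape,b.shape)
E
```

```text
[-0.4  0.4  0.3]
0.009776739918494865 35.000147223472595 [ 6.4 -0.5 -3.6] [ 0.5083 -0.2766  0.078 ]
0.010061492610601437 [14.  -0.6 -6.5] [ 0.4258 -0.2733  0.078 ] 18.4417
(480, 520, 3) (480, 260, 3)
```

View pics/c5.png

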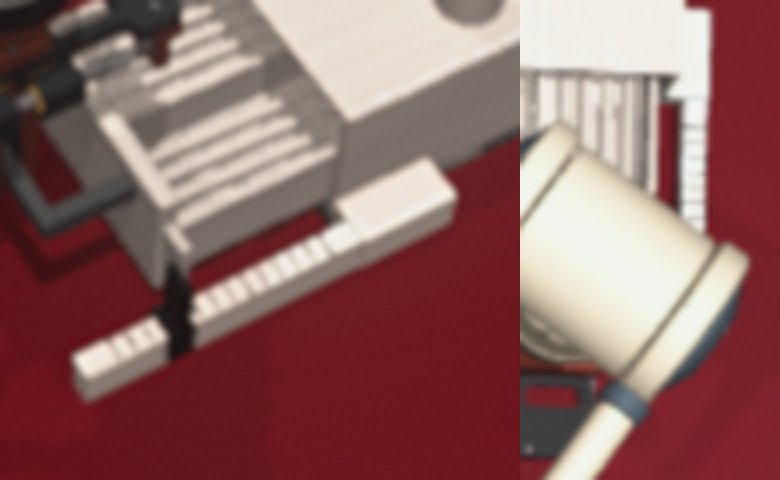

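Left half of the picture: the pointer tip is at full-image ≈(346,351) and the fin's top just below it at ≈(344,356), so it is nearly there. I'll compute the remaining offset by rays, using the shut and pulled views.

```bash
python3 - <<'E'
from h import *
S=dict(np.load("side3.npz"));S0=dict(np.load("side0.npz"))
th=np.radians(-2.1); e=np.array([np.cos(th),np.sin(th),0])
def at_y(f,uv,y):
    c,d=ray(f,uv); return c+d*(y-c[1])/d[1]
# difference image isolates the moved tab; print zoomed gray around it
p0=(384.5,331.5);p1=(346,351.3)
for y in(-.362,-.366,-.37): print(y,"shut",at_y(S0,p0,y+.0).round(4),"now",at_y(S,p1,y+.0036).round(4))
A=np.zeros((3,3));b=np.zeros(3)
for p,off in((p0,0),(p1,-.0972)):
    c,d=ray(S,p);P=np.eye(3)-np.outer(d,d);A+=P;b+=P@(c-off*e)
print("tri X0",np.linalg.solve(A,b).round(4))
for uv in((344,355.5),(345,378),(344.7,367)): print("fin ray at y=-.3785",at_y(S,uv,-.3785).round(4))
g=lambda f,x,y:cv2.cvtColor(f["pixels"],cv2.COLOR_BGR2GRAY)[y:y+16,x:x+18]
print(g(S,334,344));print(g(S0,374,323))
W=dict(np.load("wrist3.npz"));np.set_printoptions(linewidth=200)
E
```

```text
-0.362 shut [ 0.583  -0.362   0.0561] now [ 0.4872 -0.3584  0.0521]
-0.366 shut [ 0.5791 -0.366   0.0639] now [ 0.484  -0.3624  0.0598]
-0.37 shut [ 0.5752 -0.37    0.0716] now [ 0.4808 -0.3664  0.0675]
tri X0 [ 0.5834 -0.3624  0.0549]
fin ray at y=-.3785 [ 0.4671 -0.3785  0.079 ]
fin ray at y=-.3785 [ 0.4753 -0.3785 -0.0141]
fin ray at y=-.3785 [ 0.4717 -0.3785  0.0323]
[[ 94  94  93  93  94 101 112 114 117 134 171 200 206 206 196 181 160 140]
 [ 93  94  94  93  95 102 114 124 136 150 176 196 195 180 161 140 123 112]
 [ 93  94  93  93  95 102 120 145 167 175 176 174 160 139 123 113 109 109]
 [ 93  94  94  92  95 104 122 151 183 194 182 152 126 111 109 110 110 110]
 [ 93  94  94  94  96 103 113 133 171 199 193 160 125 110 109 111 111 111]
 [ 93  92  94  94  98 105 105 112 148 189 200 182 146 120 111 111 112 112]
 [ 92  93  93  94  98 106 105 100 121 163 192 196 173 140 117 112 112 113]
 [ 92  93  93  95 100 108 107  96 101 129 167 194 191 158 124 113 113 114]
 [ 93  92  93  94 102 109 106  95  93 102 137 172 175 151 123 115 112 110]
 [ 89  91  93  94 102 110 107  96  90  94 109 132 1
[... 975 characters left out ...]
119 112 112 112 113 114]
 [ 96  98  98 100 103 109 109 130 172 204 206 180 141 117 112 113 114 114]
 [ 96  96  98 100 105 108 101 106 137 179 208 203 168 127 113 113 114 114]
 [ 95  95  98 102 108 108 100  94 108 144 189 205 177 134 114 113 115 115]
 [ 94  96  99 103 110 107  99  94  96 114 153 178 161 128 114 115 114 114]
 [ 94  94  97 105 112 109  98  94  96  99 116 133 129 116 113 114 113 113]
 [ 94  95  96 105 111 107  97  94  95  97 104 111 114 114 113 115 118 128]
 [ 95  94  96 104 109 104  96  96  97  98 104 111 114 113 117 127 144 164]
 [ 92  95  97 105 108 101  96  94  96  99 104 112 119 128 143 164 187 204]
 [ 84  93  98 106 107 102  95  93  95  99 108 124 144 165 187 204 219 225]]
```

```bash
python3 - <<'E'
from h import *
np.set_printoptions(linewidth=220)
S=dict(np.load("side0.npz"));T=dict(np.load("top0.npz"))
g=lambda f,x,y,w,h:f["pixels"].max(2)[y:y+h,x:x+w]
print("side x335 y352");print(g(S,335,352,18,30));print("top x407 y284");print(g(T,407,284,22,16))
X=np.array([.475,-.368,.066])
for d in([0,0,0],[0,-.01,0],[-.01,0,0],[0,0,.01]): print(d,proj(S,X+d).round(2),proj(T,X+d).round(2))
E
```

```text
side x335 y352
[[111 110 110 110 110 110 110 111 110 111 110 110 110 111 110 110 111 110]
 [109 109 110 110 110 110 110 109 110 110 109 111 110 110 110 110 110 109]
 [110 110 110 109 109 110 108 104 102 107 111 111 110 110 111 109 111 111]
 [111 110 110 110 110 107 100  88  85  96 107 111 110 110 111 109 110 110]
 [109 110 109 111 111 102  84  62  60  77  96 107 111 111 110 110 110 110]
 [109 110 109 110 109 100  74  45  40  56  83 103 110 111 110 110 110 110]
 [109 110 109 111 109  96  68  38  33  44  69  94 108 110 110 110 110 110]
 [109 109 111 110 108  96  62  34  31  37  54  78  97 108 110 110 109 108]
 [109 110 111 110 108  93  58  32  27  32  40  58  82 103 110 108 108 112]
 [110 109 110 110 108  93  58  30  26  29  32  44  66  90 106 112 119 135]
 [109 109 110 111 108  92  58  30  28  27  30  35  49  80 116 138 154 178]
 [109 108 110 110 109  93  57  29  26  27  28  29  48 100 159 192 200 204]
 [110 110 110 110 107  90  53  30  26  26  26  28  59 136 208 236 232 215]
 [110 109 109 104  95  77  47  28  27  28  25  28  66 147 221 243 240 229]
 [109 106  97  85  70  52  34  26  
[... 2115 characters left out ...]
  38  33  51  61  64  60  52  49  61  90 111 122 127 127 127 129]
 [128 128 125 118 104  75  47  62 106 142 152 147 131 106  85 104 121 127 129 129 129 129]
 [128 128 128 125 113  82  68 102 171 226 233 232 220 182 127 119 126 129 128 128 129 129]
 [129 128 128 127 114  87  85 123 191 233 238 237 230 202 145 127 129 128 128 129 129 128]
 [128 128 128 127 114  89  88 129 188 225 222 218 216 199 148 128 128 129 129 128 128 129]
 [128 129 128 126 114  89  91 137 202 235 238 236 230 204 150 128 129 129 129 129 128 129]]
[0, 0, 0] [344.03 353.55] [415.73 286.63]
[0, -0.01, 0] [346.78 357.13] [419.64 286.67]
[-0.01, 0, 0] [339.94 355.73] [415.81 290.52]
[0, 0, 0.01] [344.28 350.81] [416.32 286.11]
```

```bash
python3 - <<'E'
from h import *
S=dict(np.load("side0.npz"));T=dict(np.load("top0.npz"))
th=np.radians(-2.1); e=np.array([np.cos(th),np.sin(th),0])
a=tri([T,S],[(413.2,290.5),(342.7,355.5)]);b=tri([T,S],[(423.8,290.8),(346.9,361.2)]);m=(a+b)/2
print("fin top ends",a.round(4),b.round(4),"mid",m.round(4),"reproj",proj(T,m),proj(S,m))
for d in(.095,.0972,.0995):
    A=np.zeros((3,3));v=np.zeros(3)
    for p,off in(((385.2,333.3),0),((346.1,352.7),-d)):
        c,r=ray(S,p);P=np.eye(3)-np.outer(r,r);A+=P;v+=P@(c-off*e)
    X=np.linalg.solve(A,v);N=X-d*e;print(d,"tip now",N.round(4),"to go",((N-m)@e).round(4))
# given y: tip 10 mm beside fin mid / fin edge
for y in(m[1]+.01,a[1]+.01):
    c,r=ray(S,(346.1,352.7));N=c+r*(y-c[1])/r[1];print("y",y.round(4),N.round(4),"to go",((N-m)@e).round(4))
E
```

```text
fin top ends [ 0.47   -0.3644  0.0565] [ 0.4657 -0.3883  0.0715] mid [ 0.4678 -0.3763  0.064 ] reproj [418.93260601 289.55937378] [343.32588217 358.6528407 ]
0.095 tip now [ 0.4718 -0.3782  0.0853] to go 0.0041
0.0972 tip now [ 0.4819 -0.3657  0.061 ] to go 0.0136
0.0995 tip now [ 0.4923 -0.3526  0.0355] to go 0.0236
y -0.3663 [ 0.4815 -0.3663  0.0618] to go 0.0133
y -0.3544 [ 0.491  -0.3544  0.0386] to go 0.0224
```

The estimates for the remaining pull are 10–13.6 mm. I'll pull 12 mm more and verify numerically in the side image.

```bash
python3 - <<'E'
from bench import arm, vision, readout
from h import *
np.set_printoptions(linewidth=220)
th=np.radians(-2.1); e=np.array([np.cos(th),np.sin(th)])
p=readout.get_eef_pos(); tgt=np.array([.523,-.2772])-.112*e
arm.servo_line([*tgt,.078],.04); arm.wait(.4)
q=readout.get_eef_pos(); print(p.round(4),q.round(4),"moved",(p-q)[:2]@e,readout.get_ft_force().round(1),readout.get_finger_force(),readout.get_opening(),readout.get_t())
f=vision.grab_frame("side");np.savez("side4.npz",**f)
print(f["pixels"].max(2)[348:376,332:352])
T=vision.grab_frame("top");h=cv2.cvtColor(T["pixels"],cv2.COLOR_BGR2HSV)[190:250,99:189]
m=((h[...,1]<40)&(h[...,2]>235)).astype(np.uint8)
c=max(cv2.findContours(m,cv2.RETR_EXTERNAL,cv2.CHAIN_APPROX_NONE)[0],key=cv2.contourArea);r=cv2.minAreaRect(c)
print("sign",plane(T,np.array(r[0])+[99,190],.1685).round(4),r)
E
```

```text
[ 0.4258 -0.2734  0.078 ] [ 0.414  -0.2729  0.078 ] moved 0.01181076999497666 [15.6 -0.9 -7.5] 35.00074714422226 0.009925746696733876 19.4417
[[101 101 110 125 144 165 179 188 194 185 167 148 131 120 117 117 118 119 119 120]
 [100 102 109 126 158 193 207 197 171 145 129 120 118 118 118 119 119 120 120 120]
 [101 102 108 120 147 189 212 203 166 129 117 116 118 119 119 120 119 120 122 121]
 [101 103 110 114 126 165 201 209 185 150 125 118 119 119 121 121 121 121 122 122]
 [101 104 111 113 112 134 175 203 205 180 141 120 120 120 121 121 122 123 121 118]
 [102 105 114 113 105 109 138 183 210 200 158 124 120 121 123 122 123 121 115 106]
 [102 108 115 113 103  99 114 157 195 194 155 120 117 122 122 120 117 109  98  86]
 [101 109 116 115 104  98 104 129 157 154 121  96 106 117 116 108  99  89  80  76]
 [102 108 118 115 104  98 100 109 116 104  74  63  81  98  99  90  79  77  80  86]
 [100 108 117 115 103 100 100 103 100  77  48  40  53  69  76  77  80  87  94  98]
 [100 108 119 115 105 100 100 104  96  70  40  34  39  50  66  83  94  98 102 103]
 [ 99 109 120 116 104 101 101 103  96  66  37
[... 795 characters left out ...]
102 112 125 140 133  84  41  32  32  28  28  28  45 105 178 215 212 205]
 [102 113 130 155 182 206 199 139  65  34  31  31  29  27  37  81 150 188 182 164]
 [132 160 187 202 216 234 232 187 112  53  33  31  29  28  27  48  92 134 144 138]
 [183 215 232 226 215 229 237 224 170  96  45  32  31  29  26  33  66 106 131 137]
 [209 235 240 233 215 213 232 239 211 142  65  34  31  29  26  35  69 108 133 137]
 [198 223 238 238 229 219 225 233 214 154  77  32  28  28  27  36  74 114 132 132]
 [198 204 232 238 236 225 212 206 181 127  62  28  26  26  26  40  79 117 127 123]]
sign [0.6181 0.3064 0.1685] ((44.96499252319336, 29.816192626953125), (10.384720802307129, 36.48686218261719), 79.2156982421875)
```

The tab's line, extended 10 mm sideways, meets the middle of the fin at (343.8,358.9) against about (344.3,358.6), roughly 1 mm off. The sign has not moved and the grip is steady at 35 N. Handing in.

```bash
python3 -c "
from bench import arm,readout
print(arm.sign_off(),readout.get_t())"
```

```text
the job is handed in; nothing more can be done
the job is handed in; nothing more can be done
```

The job is handed in at about 20 s on the robot's clock: the sign hangs by itself on the rail, and the gripper holds the tray about 1 mm from the mark by my last side-view measurement; the judge's result was not shown.

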